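Exchange the bottle on the stirrer with the squat one in the tipped rack

ROBOT

A 7-joint arm with a two-finger parallel gripper is mounted at the origin on the work surface. World frame = base frame: x ahead of the robot, y to its left, z up, the work surface at z = 0. Lengths are in m, angles in rad, forces in N, time in s.
With the tool pointing down it reaches from about 0.4 to 0.875 m from the base axis. Payload 19.3 kg.
Tool frame: the origin (TCP) lies at the very end of the fingers, on their centre line; the grasp point (between the pads) lies 19 mm behind it (robot.pinch_z is the distance from the TCP to the grasp point, in m); z points along the fingers, y is the line along which they close (so a half turn about z gives the same grasp; the last joint's range is limited). The gripper opens to 85 mm and grips with 20 to 120 N. Pads are 22 mm wide; open, the fingers measure 114 mm over their backs; the gripper's body (76 mm by 85 mm) begins 54 mm behind the grasp point. The pads swing forward as they close: fully open they stand 13 mm farther back than shut.
Start: joints at [-1.318, 0.521, -0.036, 1.599, 0.021, 1.021, -0.113], TCP at [0.198, 0.593, 0.231] pointing down, gripper open.
Joint ranges: [-2.91, 2.91], [-0.3, 2.13], [-1.5, 1.42], [0.17, 2.43], [-1.26, 4.41], [0.16, 1.93], [-2.52, 2.52]. Speed limits (rad/s): [1.89, 1.89, 2.39, 2.39, 3.01, 3.01, 3.01].

INTERFACE

Orientations are given as [roll, pitch, yaw] about the fixed x, y, z axes, in that order (R = Rz(yaw) Ry(pitch) Rx(roll)).
In Python, from station import robot gives the robot as it stands. The module is installed in compiled form; this text tells all that it offers. Calls block until the motion is done:
- robot.move_ptp(position, orientation): joint-space move of the TCP to a pose.
- robot.move_straight(position, ori=None, feed=0.15): straight line of the TCP; ori=None keeps the orientation; feed is the mean speed in m/s.
- robot.move_j(angles): joint-space move.
- robot.set_gripper(opening): finger opening in m; the grip force is fixed at half the most; returns when the fingers have stopped.
- robot.dwell(seconds).
- robot.ik(position, orientation): joint angles nearest the present ones, or None.
- robot.observe(): the state.
- robot.capture(name): name is "scene" or "top" or "wrist"; returns the picture (420x560x3 uint8, blue, green, red); there is no depth.
- robot.camera_model(name): a dict with "fx", "fy", "cx", "cy" (pixels), "k1" (the pictures are not rectified: a ray, as slopes to the right and down, at radius r is drawn at 1 + k1 r^2 times it, then the intrinsics apply), "origin" and "rotation" of the camera in the world. Camera axes: x right, y down, z forward; pixel columns grow to the right and rows downward; lengths in m; the calibration is good to about 2 mm. A picture is of the moment at which its call begins: read the wrist's pose just before it. camera_model takes no time and is no camera call; for the wrist camera it gives the pose at the moment of the call.
A pose or a line that the arm cannot do raises robot.Unreachable and nothing moves.
- robot.hand_in(): hands the job in; it is judged then, once.
Trained networks look in the newest picture that a camera, given by its name, has taken for a name from the list of things; names that differ only in an ending like _2 or _b are one class to them, and where a whole thing is asked for, a point or a joint stands for the part that bears it (a point fixed in the world has none). Each returns a list of dicts, best first, with "confidence" (0 to 1); they miss things now and then, are a little off and sometimes report something else, mostly with a low value. They report only what shows in the picture. A call takes as long as a camera call. They do not tell look-alikes from the thing itself.
- robot.search_frame(name, camera): "rect" ([left, top, right, bottom] in pixels, round what is visible of it).
- robot.regions_of(name, camera): "pixels" (420x560 bool, what is visible of it) and "rect" ([left, top, right, bottom] in pixels, round what is visible of it).
The state is a dict: "t": time; "joint_pos": joint angles; "qvel": joint speeds; "tau": joint torques, N m; "ee_pos": TCP position; "orientation": TCP orientation; "ft_force": force on the tool from outside, world axes, zero at the start; "torque": the same for the moment, N m; "grip_width": finger opening in m; "gripper_force": force on a finger pad.
Only numpy, scipy, OpenCV 4.12 (cv2) and the standard library are available. Lean on these libraries where they do the work, as an engineer would, in place of code of your own. Each camera call takes 0.05 s, during which the arm holds its last target. There are 200 camera calls.

TASK

The mixed bottle on the stirrer is wanted for pipetting: exchange it with the squat bottle in the tipped wire rack, so that the cone-shouldered bottle rests snugly, foot and side, in the squat one's place in the rack and the squat bottle stands upright in the middle of the stirrer plate. They are glass, so set them down gently and never lay either of them over; there is bench room to park one meanwhile. Leave the other two bottles in the rack, the stack of dishes and the pipette can undisturbed.

Things in the scene. Friction and masses are not known exactly. Their poses are not given: they have to be found in the camera images.
- squat_bottle: The shortest of four amber glass bottles with black screw caps and 58 mm bodies (each 0.2 to 0.5 kg). Height 126 mm: straight body to 70 mm, shoulder narrowing to 40 mm diameter at 94 mm, cap 44 mm diameter from 98 to 126 mm. Starts in one of the rack's three bays, resting as told at bay0. Origin: centre of its underside; z along its axis to the cap.
- cone_bottle: The bottle with a long conical shoulder, standing on the stirrer at the start. Height 148 mm: straight body 58 mm diameter up to 78 mm, cone narrowing to 28 mm diameter at 118 mm, cap 34 mm diameter from 122 to 148 mm. Origin: centre of its underside; z runs along its axis to the cap.
- tall_bottle: Bystander in another bay of the rack. Height 174 mm: body 58 mm diameter up to 118 mm, cap 38 mm diameter from 146 to 174 mm. Origin: centre of its underside; z along its axis to the cap.
- middle_bottle: Bystander in the remaining bay of the rack. Height 156 mm: body 58 mm diameter up to 100 mm, cap 38 mm diameter from 128 to 156 mm. Origin: centre of its underside; z along its axis to the cap.
- rack: Fixed stainless wire rack with three bays side by side along its y at 78 mm pitch, which tips the bottles 25 degrees from vertical, caps towards its -x (the robot's side). Footprint x -74 to +64 mm, y -121 to +121 mm; wires up to 85 mm high. Origin: on the bench under the middle bay; z up.
- bay0 (a point): Bay at the rack's -y end: point on its foot plate, 32 mm above the bench, where the underside centre of a 58 mm bottle at rest lies. z: axis of such a bottle, 25 degrees from vertical, leaning to the rack's -x; y: the rack's y; x: up the sloping plate, away from the robot. The foot stands on the plate (x -33 to +37 mm), the side leans on two wires (see bay1).
- bay1 (a point): The same point of the middle bay; axes as for bay0. In each bay two 6 mm wires parallel to z, centred at x -26, y +-18 mm and 71 mm long, carry the bottle's side. The far side (+x) and the top are open. See bay2 for the dividers.
- bay2 (a point): The same point of the bay at the rack's +y end; axes as for bay0. 39 mm either side of each bay's point in y stand hoops of 4 mm wire, x -28 to +34 mm, up to 47 mm along z; they leave 8 mm either side of a bottle's body.
- stirrer: Fixed white magnetic stirrer, its panel with a knob towards its -x. Footprint x -115 to +90 mm, y -70 to +70 mm. Origin: on the bench; z up. The housing is 58 mm high and carries a round white plate.
- plate_centre (a point): Centre of the top of the stirrer's plate, which is 120 mm in diameter, level, 68 mm above the bench.
- pipette_can: Bystander: loose upright steel can, 65 mm diameter, 250 mm tall, 0.6 kg. Origin: centre of its underside.
- dish_stack: Bystander: loose stack of five clear dishes (one piece), 91 mm diameter, 75 mm high, 0.15 kg. Origin: centre of its underside.
- table: The level stainless bench top, its surface at z = 0; free bench lies between and beside the rack and the stirrer.
Mind the look-alikes: they are no part of the job. Leave any turquoise look-alike of the cone_bottle alone.

How it is judged:
At the end, for the whole second after the job is handed in: Cone bottle at rest in the bay the squat one left: foot within about 9 mm of the bay's point, axis within 0.15 rad. Squat bottle at rest upright (0.08 rad) on the stirrer plate within 20 mm of its centre. Other bottles, can and dishes within 15 mm of their start (((x of cone_bottle in the frame of bay0 between -0.008 and 0.01 m and y of cone_bottle in the frame of bay0 between -0.009 and 0.009 m and z of cone_bottle in the frame of bay0 between -0.006 and 0.008 m and angle between the z axis of cone_bottle and the z axis of bay0, either way round below 0.15 rad) or (x of cone_bottle in the frame of bay1 between -0.008 and 0.01 m and y of cone_bottle in the frame of bay1 between -0.009 and 0.009 m and z of cone_bottle in the frame of bay1 between -0.006 and 0.008 m and angle between the z axis of cone_bottle and the z axis of bay1, either way round below 0.15 rad) or (x of cone_bottle in the frame of bay2 between -0.008 and 0.01 m and y of cone_bottle in the frame of bay2 between -0.009 and 0.009 m and z of cone_bottle in the frame of bay2 between -0.006 and 0.008 m and angle between the z axis of cone_bottle and the z axis of bay2, either way round below 0.15 rad)) and horizontal distance between squat_bottle and plate_centre below 0.02 m and z of squat_bottle in the frame of plate_centre between -0.006 and 0.006 m and angle between squat_bottle's own z axis and vertical below 0.08 rad and linear speed of each of squat_bottle, cone_bottle below 0.02 m/s and angular speed of each of squat_bottle, cone_bottle below 0.2 rad/s and distance of each of tall_bottle, middle_bottle, pipette_can, dish_stack from where it was at the start of the episode below 0.015 m); the robot touches nothing.
It fails at once if one of the two bottles is laid over (more than 60 degrees from vertical) (angle between any of squat_bottle, cone_bottle's own z axis and vertical above 1.05 rad).
It fails at once if one of the two bottles is set down or knocked with more than 90 N (contact force between any of squat_bottle, cone_bottle and rack above 90 N or contact force between any of squat_bottle, cone_bottle and stirrer above 90 N or contact force between any of squat_bottle, cone_bottle and table above 90 N).
It fails at once if one of the two bottles is dropped (falls at over 0.4 m/s, unheld) ((contact force between squat_bottle and the fingers below 0.5 N and linear speed of squat_bottle above 0.4 m/s) or (contact force between cone_bottle and the fingers below 0.5 N and linear speed of cone_bottle above 0.4 m/s)).
It fails at once if a bystander (tall or middle bottle, pipette can, dish stack) is moved by more than 25 mm (distance of any of tall_bottle, middle_bottle, pipette_can, dish_stack from where it was at the start of the episode above 0.025 m).
It also fails if it takes over 72 s, if anything falls off the work surface, if the arm or the gripper's body presses on something with over 40 N, if the wrist force passes 120 N, or if a joint passes its speed limit or range.

## Working session

There is one attempt and no reset: what is moved stays moved. The work goes in short steps, each a Python script; the robot and the scene stay as the last script left them, time stands still between calls to the robot, and variables do not carry over. Pictures are saved under pics/ and viewed, at most 10 in all, crops included, and the job is handed in when it is done.

```bash
mkdir -p pics; python3 - <<'E'
from station import robot
import cv2,numpy as np
ims={}
for c in ("scene","top"):
    ims[c]=robot.capture(c); cv2.imwrite(f"pics/{c}0.png",ims[c])
    m=robot.camera_model(c); print(c,{k:np.round(v,3).tolist() for k,v in m.items()})
    for n in ("squat_bottle","cone_bottle","tall_bottle","middle_bottle","rack","stirrer","pipette_can","dish_stack"):
        print(n,[(np.round(d["rect"]).tolist(),round(d["confidence"],2)) for d in robot.search_frame(n,c)])
print(robot.observe()["t"],robot.pinch_z)
E
```

```text
scene {'fx': 463.33, 'fy': 463.33, 'cx': 278.256, 'cy': 204.781, 'k1': -0.145, 'origin': [1.107, -0.318, 0.887], 'rotation': [-2.513, 0.0, 1.014]}
squat_bottle [([342.0, 120.0, 370.0, 178.0], 0.94)]
cone_bottle [([174.0, 217.0, 209.0, 283.0], 0.95), ([207.0, 312.0, 238.0, 362.0], 0.86), ([1.0, 0.0, 560.0, 418.0], 0.39)]
tall_bottle [([316.0, 106.0, 341.0, 184.0], 0.61)]
middle_bottle [([375.0, 101.0, 403.0, 173.0], 0.9)]
rack [([301.0, 134.0, 416.0, 208.0], 0.74)]
stirrer [([150.0, 224.0, 239.0, 322.0], 0.73)]
pipette_can [([295.0, 167.0, 336.0, 260.0], 0.62)]
dish_stack [([223.0, 151.0, 264.0, 196.0], 0.61)]
top {'fx': 382.106, 'fy': 382.106, 'cx': 280.046, 'cy': 208.742, 'k1': -0.092, 'origin': [0.434, 0.001, 0.947], 'rotation': [-2.944, 0.01, -1.58]}
squat_bottle []
cone_bottle [([370.0, 172.0, 404.0, 208.0], 0.84), ([368.0, 115.0, 400.0, 152.0], 0.74), ([344.0, 162.0, 408.0, 254.0], 0.56)]
tall_bottle [([190.0, 212.0, 232.0, 258.0], 0.76), ([343.0, 158.0, 409.0, 252.0], 0.29)]
middle_bottle [([120.0, 198.0, 169.0, 241.0], 0.84)]
rack [([142.0, 186.0, 244.0, 258.0], 0.93), ([137.0, 194.0, 240.0, 249.0], 0.3)]
stirrer [([344.0, 161.0, 408.0, 252.0], 0.57)]
pipette_can [([261.0, 128.0, 289.0, 191.0], 0.96)]
dish_stack [([271.0, 256.0, 313.0, 294.0], 0.64), ([0.0, 15.0, 558.0, 420.0], 0.15)]
0.9 0.0187
```

View pics/scene0.png

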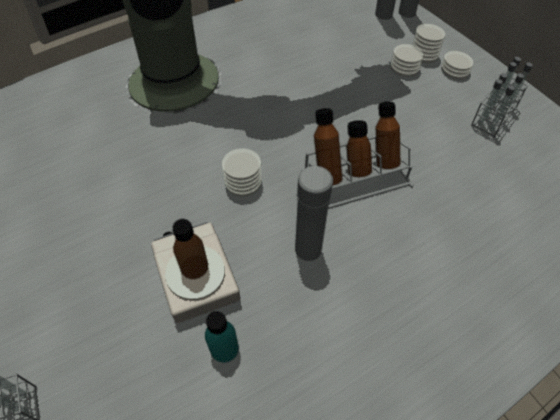

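View pics/top0.png

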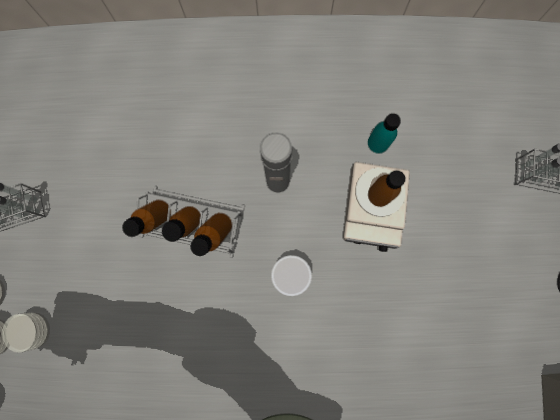

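The scene picture shows three amber bottles in the rack: tall (328,146), squat (358,150) in the middle bay, and middle (388,135). An amber bottle stands on the stirrer at (190,250), and a turquoise look-alike stands on the bench at (222,338). In the top picture the rack bottles are middle (147,217), squat (182,222) and tall (212,233), with the amber cone at (385,190), the turquoise one at (382,135), the can at (276,160) and the dishes at (292,275).

Candidates:
- **Cone:** amber on the stirrer, scene (190,250), or turquoise, scene (222,338). I choose the amber one.
- **Squat:** rack bottles at scene (328,146), (358,150) and (388,135). I choose (358,150), the shortest, in bay1.

Next I fit the poses by silhouette and check them on a close crop.

```bash
cat > h.py <<'E'
import numpy as np, cv2
from scipy.spatial.transform import Rotation as Ro
from scipy.optimize import minimize
PROF={"squat":[(0,29),(70,29),(94,20),(98,20),(98,22),(126,22)],
"cone":[(0,29),(78,29),(118,14),(122,14),(122,17),(148,17)],
"tall":[(0,29),(118,29),(142,19),(146,19),(174,19)],
"middle":[(0,29),(100,29),(124,19),(128,19),(156,19)],
"can":[(0,32.5),(250,32.5)],"dish":[(0,45.5),(75,45.5)],"plate":[(66,60),(68,60)]}
def proj(m,P):
    R=np.array(m["rotation"]); R=Ro.from_euler("xyz",R).as_matrix() if R.ndim==1 else R
    c=(np.asarray(P)-m["origin"])@R; s=c[:,:2]/c[:,2:]
    s=s*(1+m["k1"]*(s**2).sum(1,keepdims=True))
    return s*[m["fx"],m["fy"]]+[m["cx"],m["cy"]]
A=np.linspace(0,2*np.pi,40)
def render(m,objs,S=4,shape=(420,560)):
    """objs: list of (profile name, position, R)"""
    im=np.zeros((shape[0]*S,shape[1]*S),np.uint8)
    for n,p,R in objs:
        rings=[proj(m,np.c_[r*np.cos(A),r*np.sin(A),0*A+z]/1000@R.T+p) for z,r in PROF[n]]
        for a,b in zip(rings,rings[1:]):
            h=cv2.convexHull(((np.r_[a,b]+.5)*S).astype(np.float32)).astype(np.int32)
            cv2.fillConvexPoly(im,h,1)
    return cv2.resize(im.astype(np.float32),shape[::-1],interpolation=cv2.INTER_AREA)
def rackR(yaw): return Ro.from_euler("z",yaw).as_matrix()@Ro.from_euler("y",-25,degrees=True).as_matrix()
def bay(r,i,off=(0,0,0)):
    """r=(x,y,yaw) of rack; bay point i plus an offset in bay axes. bay points lie at rack x=0"""
    return np.array([r[0],r[1],0])+Ro.from_euler("z",r[2]).apply([0,(i-1)*.078,.032])+rackR(r[2])@np.array(off)
def fit(cost,x0,d):
    s=np.vstack([x0]+[np.array(x0)+np.eye(len(x0))[i]*d[i] for i in range(len(x0))])
    return minimize(cost,x0,method="Nelder-Mead",options=dict(initial_simplex=s,xatol=2e-4,fatol=1e-3,maxiter=250))
def ray(m,uv,z):
    f=lambda q: ((proj(m,[[q[0],q[1],z]])[0]-uv)**2).sum()
    return minimize(f,[.5,0],method="Nelder-Mead",options=dict(xatol=1e-4,fatol=1e-3)).x
E
python3 - <<'E'
from station import robot
from h import *
C=("scene","top"); M={c:robot.camera_model(c) for c in C}; im={c:robot.capture(c) for c in C}
names=dict(squat="squat_bottle",cone="cone_bottle",tall="tall_bottle",middle="middle_bottle",can="pipette_can",dish="dish_stack",stir="stirrer")
K={}
for c in C:
    for n,N in names.items():
        r=robot.regions_of(N,c)
        K[n,c]=[(d["pixels"],d["confidence"]) for d in r]
        print(c,n,[(np.round(d["rect"]).astype(int).tolist(),round(d["confidence"],2),int(d["pixels"].sum())) for d in r])
import pickle; pickle.dump((M,im,K),open("k.pkl","wb"))
T=M["top"]
for n,uv,z in (("rackmid",(190,220),.03),("cone",(375,192),.068),("plate",(380,191),.068),("can",(277,185),0),("dish",(293,272),.04),("turq",(380,142),0)):
    print(n,ray(T,uv,z).round(3))
E
```

```text
scene squat [([342, 118, 371, 178], 0.72, 1217), ([316, 108, 340, 184], 0.5, 1480)]
scene cone [([172, 214, 211, 280], 0.84, 1493), ([204, 314, 237, 361], 0.68, 1285)]
scene tall [([317, 108, 341, 183], 0.83, 1411), ([172, 219, 209, 282], 0.57, 1499), ([3, 2, 558, 419], 0.16, 186757)]
scene middle [([373, 103, 401, 172], 0.61, 1472)]
scene can [([295, 166, 337, 259], 0.75, 2852), ([148, 223, 237, 325], 0.39, 4736)]
scene dish [([222, 148, 263, 198], 0.91, 1588)]
scene stir [([150, 225, 241, 322], 0.83, 4771)]
top squat [([163, 204, 199, 241], 0.64, 923)]
top cone [([369, 174, 403, 204], 0.97, 837), ([369, 111, 403, 155], 0.95, 820)]
top tall [([188, 214, 234, 258], 0.82, 1146)]
top middle [([123, 197, 167, 239], 0.57, 1116)]
top can [([261, 131, 294, 192], 0.77, 1531)]
top dish [([273, 257, 313, 295], 0.65, 1225)]
top stir [([342, 164, 408, 250], 0.89, 3938), ([2, 12, 558, 419], 0.26, 205200)]
rackmid [0.592 0.23 ]
cone [ 0.648 -0.217]
plate [ 0.65  -0.229]
can [0.686 0.017]
dish [ 0.464 -0.02 ]
turq [ 0.8   -0.256]
```

```bash
cat > f1.py <<'E'
from h import *
import pickle
M,im,K=pickle.load(open("k.pkl","rb")); C=("scene","top"); I=np.eye(3)
k={(n,c):K[n,c][0][0].astype(np.float32) for n,c in K}
def err(c,objs,t): return np.abs(render(M[c],objs,3)-t).sum()
def up(n,z,x0,cs=C):
    f=lambda q: sum(err(c,[(n,np.array([q[0],q[1],z]),I)],k[n,c]) for c in cs)
    r=fit(f,x0,[.015,.015]); return r.x.round(4),round(r.fun)
P={}
for n,z,x0 in (("cone",.068,(.648,-.217)),("can",0,(.68,.017)),("dish",0,(.46,-.02))):
    P[n]=up(n,z,x0); print(n,P[n],[up(n,z,x0,(c,)) for c in C])
names=("tall","squat","middle")
def rk(cs):
    f=lambda q: sum(err(c,[(n,bay(q,i),rackR(q[2]))],k[n,c]) for c in cs for i,n in enumerate(names))
    r=min((fit(f,[.60,.23,y],[.015,.015,.1]) for y in (-.2,.2)),key=lambda r:r.fun); return r.x.round(4),round(r.fun)
print("rack",rk(C),[rk((c,)) for c in C])
# plate: bright white pixels in the stirrer region -> fit box+plate
def box(m,q,S=3):
    R=Ro.from_euler("z",q[2]).as_matrix()
    B=np.array([[x,y,z] for x in(-.115,.09) for y in(-.07,.07) for z in(0,.058)])@R.T+[q[0],q[1],0]
    h=cv2.convexHull(((proj(m,B)+.5)*S).astype(np.float32)).astype(np.int32)
    i=np.zeros((420*S,560*S),np.uint8); cv2.fillConvexPoly(i,h,1)
    return cv2.resize(i.astype(np.float32),(560,420),interpolation=cv2.INTER_AREA)
def st(cs):
    def f(q):
        e=0
        for c in cs:
            w=1-cv2.dilate(k["cone",c],np.ones((5,5)))
            e+=(np.abs(box(M[c],q)-k["stir",c])*w).sum()
        return e
    r=min((fit(f,[.64,-.225,y],[.015,.015,.1]) for y in (-.2,0.1)),key=lambda r:r.fun); return r.x.round(4),round(r.fun)
print("stir",st(C),[st((c,)) for c in C])
E
python3 f1.py
```

```text
cone (array([ 0.6417, -0.2272]), 201) [(array([ 0.6411, -0.2273]), 88), (array([ 0.6404, -0.2247]), 105)]
can (array([0.6956, 0.0158]), 426) [(array([0.6968, 0.0144]), 241), (array([0.6956, 0.0151]), 176)]
dish (array([ 0.4556, -0.014 ]), 169) [(array([ 0.4541, -0.0133]), 75), (array([ 0.4565, -0.0143]), 80)]
rack (array([ 0.5989,  0.2302, -0.2237]), 810) [(array([ 0.5984,  0.2306, -0.2295]), 570), (array([ 0.5988,  0.2298, -0.226 ]), 232)]
stir (array([ 0.627 , -0.2269, -0.1606]), 1167) [(array([ 0.6248, -0.2273, -0.1534]), 559), (array([ 0.6336, -0.2261, -0.1833]), 541)]
```

```bash
cat >> h.py <<'E'
RACK=(.5989,.2302,-.2237)
def ori(zaxis,ydir):
    z=np.array(zaxis,float); z/=np.linalg.norm(z); y=np.array(ydir,float); y-=z*(y@z); y/=np.linalg.norm(y)
    return Ro.from_matrix(np.c_[np.cross(y,z),y,z]).as_euler("xyz")
def rackori(s=1):
    R=rackR(RACK[2]); return ori(-R[:,2],s*R[:,0])
def down(yaw): return ori([0,0,-1],[np.cos(yaw),np.sin(yaw),0])   # yaw = direction of closing
E
python3 - <<'E'
from station import robot
from h import *
o=robot.observe(); print(o["orientation"],o["grip_width"],o["ft_force"])
R=rackR(RACK[2])
for s in (1,-1):
    for L in (.09,.2,.3):
        q=robot.ik(bay(RACK,1,(0,0,L)),rackori(s)); print(s,L,None if q is None else np.round(q,2))
for y in (0,1.57,3.14,-1.57,-.35,2.8):
    for z in (.18,.45):
        q=robot.ik([.642,-.227,z],down(y)); print(y,z,None if q is None else np.round(q,2))
robot.move_ptp([.6,-.227,.45],down(-.35)) if robot.ik([.6,-.227,.45],down(-.35)) is not None else print("no")
m=robot.camera_model("wrist"); i=robot.capture("wrist"); cv2.imwrite("pics/w1.png",i)
print({k:np.round(v,3).tolist() for k,v in m.items()},robot.observe()["t"],np.round(robot.observe()["joint_pos"],2))
for n in ("cone_bottle","stirrer"): print(n,[(np.round(d["rect"]),d["confidence"]) for d in robot.search_frame(n,"wrist")])
E
```

```text
[-3.14155818e+00  6.42801738e-05  2.81876860e+00] 0.08532716344274038 [ 0.38656454 -0.66310365  0.4017981 ]
1 0.09 [-1.07  0.64  0.54  2.05  0.1   0.24 -0.98]
1 0.2 [-1.17  0.4   0.52  2.06  0.32  0.49 -1.19]
1 0.3 [-1.24  0.2   0.47  2.01  0.41  0.76 -1.28]
-1 0.09 [-0.68  0.56  0.    2.03  0.92  0.43  1.41]
-1 0.2 [-0.67  0.35 -0.11  2.04  0.72  0.63  1.59]
-1 0.3 [-0.72  0.19 -0.14  1.99  0.56  0.83  1.71]
0 0.18 [-0.18  0.8   0.76  1.51 -0.59  1.07  0.72]
0 0.45 [-0.22  0.68  1.03  1.11 -0.57  1.63  0.66]
1.57 0.18 [ 0.04  0.69  0.35  1.5  -0.26  1.    2.03]
1.57 0.45 [-0.16  0.62  0.84  1.1  -0.44  1.59  2.14]
3.14 0.18 [-0.34  1.03  1.22  1.52 -0.99  1.3  -2.14]
3.14 0.45 [-0.27  0.76  1.23  1.11 -0.71  1.69 -2.4 ]
-1.57 0.18 [-0.23  0.84  0.87  1.51 -0.69  1.11 -0.78]
-1.57 0.45 [-0.2   0.65  0.95  1.11 -0.51  1.61 -0.95]
-0.35 0.18 [-0.19  0.8   0.77  1.51 -0.61  1.08  0.38]
-0.35 0.45 [-0.23  0.68  1.04  1.11 -0.58  1.63  0.31]
2.8 0.18 [-0.34  1.03  1.22  1.52 -0.99  1.3  -2.48]
2.8 0.45 None
{'fx': 320.309, 'fy': 320.309, 'cx': 276.5, 'cy': 212.004, 'k1': 0.017, 'origin': [0.622, -0.165, 0.593], 'rotation': [2.881, -0.0, -0.349]} 5.025 [-0.26  0.58  0.99  1.24 -0.47  1.56  0.3 ]
cone_bottle [(array([364., 121., 431., 159.]), 0.83), (array([283., 142., 328., 184.]), 0.79)]
stirrer [(array([226., 105., 352., 210.]), 0.85)]
```

```bash
python3 -c "
import cv2;i=cv2.imread('pics/w1.png')[60:260,180:460];cv2.imwrite('pics/w1c.png',cv2.resize(i,None,fx=2.8,fy=2.8,interpolation=cv2.INTER_CUBIC))"
```

```text
(no output)
```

View pics/w1c.png

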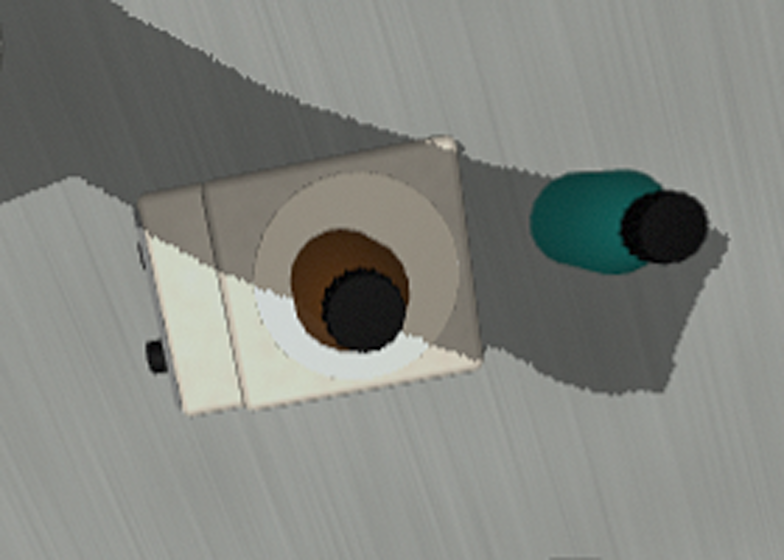

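The crop shows the amber cone bottle on the stirrer, with its cap at crop (363,311) and the plate centred at crop (356,275). The turquoise look-alike is off to the side at (620,222), so the choice is confirmed. Next I compute the cap and plate positions, then grasp.

```bash
python3 - <<'E'
from station import robot
from h import *
m=robot.camera_model("wrist")
print("plate",ray(m,(307.3,158.4),.068),"captop",ray(m,(309.6,171.1),.216))
T=robot.camera_model("top")
print("stirrer-based", np.array([.627,-.2269]))
for p in ([.642,-.227,.068],[.642,-.227,.216]): print(proj(m,[p]),proj(T,[p]))
# clearances for parking: candidates
for p in ([.5,-.36],[.52,-.1],[.56,.09],[.6,-.07],[.6,-.1],[.55,-.38]):
    print(p,[None if (q:=robot.ik([*p,z],down(-.35))) is None else 1 for z in (.12,.3,.45)])
E
```

```text
plate [ 0.65221783 -0.22949997] captop [ 0.64162493 -0.22638937]
stirrer-based [ 0.627  -0.2269]
[[300.82206864 159.12630611]] [[379.32361077 194.38208728]]
[[310.07786097 171.46619453]] [[397.26550136 177.15374254]]
[0.5, -0.36] [1, 1, 1]
[0.52, -0.1] [1, 1, 1]
[0.56, 0.09] [1, 1, 1]
[0.6, -0.07] [1, 1, 1]
[0.6, -0.1] [1, 1, 1]
[0.55, -0.38] [1, 1, 1]
```

```bash
cat >> h.py <<'E'
PLATE=(.651,-.229); PARK=(.54,-.39)
def touch(robot,start,d,maxd,step=.0015,thr=5,feed=.03):
    """creep from start along unit d until the force along -d grows by thr; returns distance"""
    start=np.array(start); d=np.array(d); f0=robot.observe()["ft_force"]@d; s=0
    while s<maxd:
        s+=step; robot.move_straight(start+d*s,feed=feed)
        f=robot.observe()["ft_force"]@d
        if f-f0<-thr: break
    print("touch",round(s,4),"dF",round(float(f-f0),1)); return s
def st(robot,t=""):
    o=robot.observe(); print(t,"t",round(o["t"],2),"pos",np.round(o["ee_pos"],4),"w",round(o["grip_width"],4),"gf",round(o["gripper_force"],1),"F",np.round(o["ft_force"],1))
E
python3 - <<'E'
from station import robot
from h import *
c=(.642,-.227); o=down(-.35)
robot.move_ptp([*c,.26],o); st(robot)
robot.move_straight([*c,.184],feed=.15); st(robot)
robot.set_gripper(.02); st(robot,"grip")
robot.move_straight([*c,.20],feed=.05); st(robot,"lift")
robot.move_straight([*c,.27],feed=.25)
robot.move_straight([*PARK,.27],feed=.3)
robot.move_straight([*PARK,.124],feed=.2)
st(robot,"park"); s=touch(robot,[*PARK,.124],[0,0,-1],.013); st(robot)
cv2.imwrite("pics/park.png",robot.capture("scene"))
E
```

```text
t 5.92 pos [ 0.6423 -0.2276  0.2616] w 0.0852 gf 0.0 F [0.4 0.  0.3]
 t 6.58 pos [ 0.6424 -0.2274  0.1853] w 0.0856 gf 0.0 F [-0.  -0.5  0.6]
grip t 7.12 pos [ 0.6422 -0.2271  0.1846] w 0.0325 gf 59.8 F [-1.2  1.   5.6]
lift t 7.58 pos [ 0.6421 -0.227   0.2002] w 0.0327 gf 59.6 F [ 0.2  0.4 -3.6]
park t 9.69 pos [ 0.5405 -0.3903  0.1251] w 0.0325 gf 60.0 F [ 0.4  0.1 -2. ]
touch 0.009 dF -22.4
 t 11.19 pos [ 0.5403 -0.3905  0.1166] w 0.0323 gf 62.5 F [-4.   3.4 20.4]
```

```bash
python3 - <<'E'
from station import robot
from h import *
robot.set_gripper(.085); st(robot)
robot.move_straight([*PARK,.2],feed=.2)
robot.move_straight([.55,-.25,.4],feed=.35)
st(robot); print(np.round(robot.observe()["joint_pos"],2))
for s in (1,-1):
    for L in (.09,.2,.3):
        q=robot.ik(bay(RACK,1,(0,0,L)),rackori(s)); print(s,L,None if q is None else np.round(q,2))
s=1
robot.move_ptp(bay(RACK,1,(0,0,.3)),rackori(s)); st(robot)
m=robot.camera_model("wrist"); i=robot.capture("wrist"); cv2.imwrite("pics/w2.png",i)
import pickle
R=[robot.regions_of(n+"_bottle","wrist") for n in ("tall","squat","middle")]
pickle.dump((m,i,R),open("w2.pkl","wb"))
for r in R: print([(np.round(d["rect"]).astype(int).tolist(),round(d["confidence"],2)) for d in r])
for n,j in (("tall",0),("squat",1),("middle",2)):
    k=np.argwhere(render(m,[(n,bay(RACK,j),rackR(RACK[2]))],2)>.5); print(n,k.min(0)[::-1],k.max(0)[::-1])
E
python3 - <<'E'
import cv2
cv2.imwrite('pics/w2v.png',cv2.imread('pics/w2.png'))
E
```

```text
t 11.81 pos [ 0.54   -0.39    0.1149] w 0.0847 gf 0.0 F [ 0.7 -0.2  0. ]
 t 13.23 pos [ 0.5496 -0.25    0.399 ] w 0.085 gf 0.0 F [-0.1 -0.2 -1.1]
[-0.28  0.53  1.01  1.45 -0.44  1.41  0.38]
1 0.09 [-1.28  0.78  0.87  2.06 -0.85  0.31 -0.09]
1 0.2 [-1.46  0.54  0.98  2.07 -0.28  0.45 -0.62]
1 0.3 [-1.81  0.54  1.4   2.03 -0.37  0.7  -0.51]
-1 0.09 [-0.82  0.57  0.18  2.04  0.76  0.35  1.55]
-1 0.2 [-0.73  0.35 -0.04  2.04  0.68  0.61  1.62]
-1 0.3 [-0.63  0.19 -0.24  1.98  0.59  0.85  1.69]
 t 15.41 pos [0.4757 0.2577 0.304 ] w 0.0849 gf 0.0 F [ 0.5 -0.4 -0.5]
[([253, 212, 305, 304], 0.97), ([247, 82, 305, 139], 0.44), ([327, 258, 383, 325], 0.33)]
[([256, 153, 302, 214], 0.9)]
[]
tall [250 209] [302 304]
squat [252 154] [300 213]
middle [248  83] [303 141]
```

View pics/w2.png

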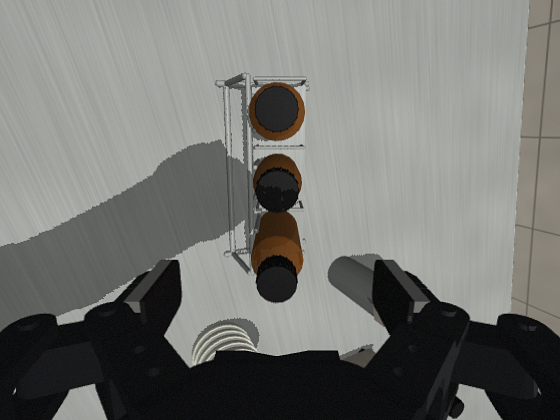

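The wrist view shows tall (277,255), squat with its cap at (278,190), and middle (277,110). All three match the predicted outlines within about 2 px. Grasp the squat bottle.

```bash
python3 - <<'E'
from station import robot
from h import *
b=lambda L,x=.0015: bay(RACK,1,(x,0,L))
robot.move_straight(b(.15),feed=.25); robot.move_straight(b(.093),feed=.12); st(robot)
robot.set_gripper(.03); st(robot,"grip")
robot.move_straight(b(.113),feed=.05); st(robot,"lift")
robot.move_straight(b(.29),feed=.2); st(robot)
robot.move_ptp([.5,.0,.42],down(-.35)); st(robot)
print(np.round(robot.observe()["joint_pos"],2))
robot.move_ptp([*PLATE,.26],down(-.35)); st(robot,"over plate")
cv2.imwrite("pics/over.png",robot.capture("scene"))
E
```

```text
t 16.98 pos [0.5619 0.239  0.1178] w 0.0847 gf 0.0 F [ 1.1  0.3 -0.1]
grip t 17.45 pos [0.5618 0.2391 0.1176] w 0.0424 gf 57.8 F [-10.7   0.9  18.3]
lift t 18.0 pos [0.5535 0.2408 0.1351] w 0.0423 gf 61.2 F [ 0.2  0.5 -2.5]
 t 19.03 pos [0.4806 0.2569 0.2948] w 0.0423 gf 61.4 F [ 0.3 -0.2 -3.8]
 t 20.17 pos [0.5001 0.0013 0.4191] w 0.042 gf 61.4 F [ 0.6  0.3 -2.9]
[-1.04  0.34  1.25  1.67 -0.33  1.37 -0.09]
over plate t 21.39 pos [ 0.6517 -0.2273  0.2606] w 0.0424 gf 61.4 F [-0.2  0.8 -2.3]
```

```bash
python3 -c "
import cv2;i=cv2.imread('pics/over.png')[60:360,100:460];cv2.imwrite('pics/overc.png',cv2.resize(i,None,fx=2,fy=2))"
```

```text
(no output)
```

View pics/overc.png

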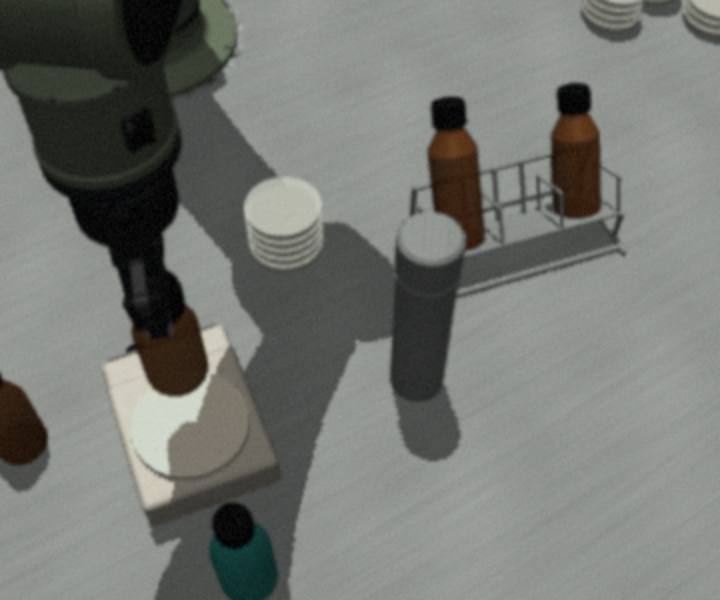

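The squat bottle hangs upright over the now empty plate, which is centred at crop (190,425). Tall, middle, the can and the dishes are in place, and the cone bottle is parked at the left edge (20,430). Next I check the plate centre from the scene camera, set the squat bottle down and fetch the cone.

```bash
python3 - <<'E'
from station import robot
from h import *
print("plate scene",ray(robot.camera_model("scene"),(195,272.5),.068))
p=PLATE
robot.move_straight([*p,.169],feed=.15); st(robot)
s=touch(robot,[*p,.169],[0,0,-1],.013,step=.001,thr=4); st(robot)
robot.set_gripper(.085); st(robot,"open")
robot.move_straight([*p,.25],feed=.2)
robot.move_straight([*PARK,.25],feed=.35)
m=robot.camera_model("wrist"); i=robot.capture("wrist")
r=robot.regions_of("cone_bottle","wrist"); print([(np.round(d["rect"]).astype(int).tolist(),round(d["confidence"],2)) for d in r])
k=np.argwhere(render(m,[("cone",np.array([*PARK,0]),np.eye(3))],2)>.5); print(k.min(0)[::-1],k.max(0)[::-1])
st(robot); cv2.imwrite("pics/w3.png",i); cv2.imwrite("pics/s3.png",robot.capture("scene"))
r=robot.regions_of("cone_bottle","scene"); print([(np.round(d["rect"]).astype(int).tolist(),round(d["confidence"],2)) for d in r])
r=robot.regions_of("squat_bottle","scene"); print([(np.round(d["rect"]).astype(int).tolist(),round(d["confidence"],2)) for d in r])
ms=robot.camera_model("scene")
for n,q in (("cone",[*PARK,0]),("squat",[*PLATE,.068])):
    k=np.argwhere(render(ms,[(n,np.array(q),np.eye(3))],2)>.5); print(n,k.min(0)[::-1],k.max(0)[::-1])
E
```

```text
plate scene [ 0.65469941 -0.23176663]
 t 22.2 pos [ 0.6514 -0.2292  0.1701] w 0.0426 gf 61.4 F [ 0.5 -0.2 -2.4]
touch 0.007 dF -7.9
 t 23.95 pos [ 0.6511 -0.2291  0.1625] w 0.0425 gf 62.1 F [-2.2  1.4  5.6]
open t 24.45 pos [ 0.651 -0.229  0.162] w 0.0855 gf 0.0 F [-0.4  0.   0.6]
[([248, 159, 307, 234], 0.84)]
[249 158] [306 231]
 t 25.85 pos [ 0.5406 -0.389   0.2494] w 0.085 gf 0.0 F [ 0.1 -0.   0.1]
[([82, 239, 126, 293], 0.85), ([207, 310, 237, 363], 0.83)]
[([170, 228, 211, 285], 0.96)]
cone [ 81 238] [124 292]
squat [173 227] [209 283]
```

```bash
python3 - <<'E'
from station import robot
from h import *
robot.move_straight([*PARK,.1165],feed=.18); robot.set_gripper(.02); st(robot,"grip")
robot.move_straight([*PARK,.14],feed=.06); st(robot,"lift")
robot.move_straight([*PARK,.25],feed=.25)
robot.move_straight([.52,-.25,.42],feed=.3)
robot.move_ptp([.5,.0,.42],down(-.35)); st(robot)
for L in (.32,.31,.12):
    q=robot.ik(bay(RACK,1,(.004,0,L)),rackori(1)); print(L,None if q is None else np.round(q,2))
robot.move_ptp(bay(RACK,1,(.004,0,.31)),rackori(1)); st(robot,"above bay")
m=robot.camera_model("wrist"); i=robot.capture("wrist"); cv2.imwrite("pics/w4.png",i)
for n,j in (("tall",0),("middle",2)):
    print([(np.round(d["rect"]).astype(int).tolist(),round(d["confidence"],2)) for d in robot.regions_of(n+"_bottle","wrist")])
    k=np.argwhere(render(m,[(n,bay(RACK,j),rackR(RACK[2]))],2)>.5); print(n,k.min(0)[::-1],k.max(0)[::-1])
E
```

```text
grip t 27.43 pos [ 0.5403 -0.3902  0.1171] w 0.0323 gf 59.7 F [0.3 0.  6.1]
lift t 27.97 pos [ 0.5401 -0.3899  0.1401] w 0.0326 gf 59.6 F [-0.2  0.4 -2.7]
 t 30.49 pos [ 0.5001 -0.0013  0.4199] w 0.0323 gf 59.9 F [-0.6  0.2 -3.1]
0.32 [-1.83  0.4   1.31  2.01 -0.1   0.72 -0.76]
0.31 [-1.81  0.43  1.31  2.02 -0.16  0.7  -0.71]
0.12 [-1.29  0.69  0.86  2.06 -0.57  0.33 -0.34]
above bay t 31.7 pos [0.4755 0.2572 0.315 ] w 0.0322 gf 59.9 F [ 0.6  0.2 -1.8]
[]
tall [247 207] [297 298]
[([244, 82, 301, 141], 0.88)]
middle [244  84] [298 140]
```

View pics/w4.png

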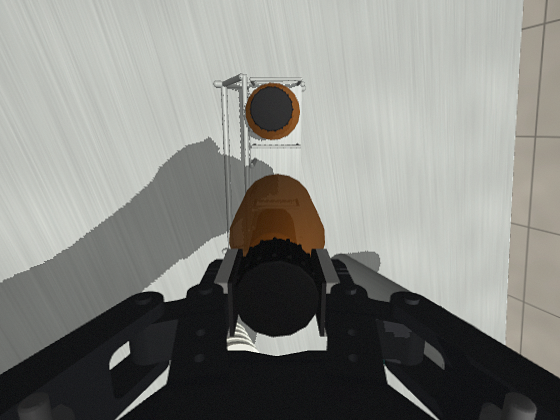

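The cone bottle (277,250) is held squarely in line above bay1, and the middle bottle (272,110) sits where predicted. Next it goes down.

```bash
python3 - <<'E'
from station import robot
from h import *
R=rackR(RACK[2]); b=lambda x,L: bay(RACK,1,(x,0,L))
robot.move_straight(b(.004,.18),feed=.2)
robot.move_straight(b(.004,.124),feed=.1); st(robot)
s=touch(robot,b(.004,.124),-R[:,2],.016,step=.001,thr=4); st(robot,"foot")
L=.124-s+.0015
robot.move_straight(b(.004,L),feed=.03); st(robot,"backed")
x=touch(robot,b(.004,L),-R[:,0],.012,step=.001,thr=4); st(robot,"side")
s2=touch(robot,b(.004-x+.0005,L),-R[:,2],.005,step=.0005,thr=4); st(robot,"foot2")
E
```

```text
t 33.36 pos [0.5514 0.2412 0.1466] w 0.0325 gf 59.9 F [ 0.3 -0.3 -3.7]
touch 0.008 dF -16.4
foot t 35.36 pos [0.5547 0.2404 0.1393] w 0.0321 gf 61.5 F [-6.7  0.  11.2]
backed t 35.61 pos [0.554  0.2405 0.1402] w 0.0323 gf 59.9 F [-0.8 -0.3 -2.4]
touch 0.003 dF -6.7
side t 36.36 pos [0.5519 0.241  0.1393] w 0.0322 gf 60.1 F [ 5.5 -1.1 -0.1]
touch 0.0015 dF -16.0
foot2 t 37.11 pos [0.5526 0.2412 0.1382] w 0.0326 gf 61.8 F [-2.7  2.6 13.4]
```

```bash
python3 - <<'E'
from station import robot
from h import *
robot.set_gripper(.085); st(robot,"open")
robot.move_straight(bay(RACK,1,(.0015,0,.29)),feed=.15); st(robot)
m=robot.camera_model("wrist"); cv2.imwrite("pics/w5.png",robot.capture("wrist"))
r=robot.regions_of("cone_bottle","wrist"); print([(np.round(d["rect"]).astype(int).tolist(),round(d["confidence"],2)) for d in r])
k=np.argwhere(render(m,[("cone",bay(RACK,1),rackR(RACK[2]))],2)>.5); print(k.min(0)[::-1],k.max(0)[::-1])
robot.move_ptp([.3,.45,.4],down(-.35)) if robot.ik([.3,.45,.4],down(-.35)) is not None else print("stay")
I=np.eye(3)
for c in ("scene","top"):
    ms=robot.camera_model(c); i=robot.capture(c); cv2.imwrite(f"pics/{c}9.png",i)
    for n,N,p,Rr in (("cone","cone_bottle",bay(RACK,1),rackR(RACK[2])),("squat","squat_bottle",np.array([*PLATE,.068]),I),("tall","tall_bottle",bay(RACK,0),rackR(RACK[2])),("middle","middle_bottle",bay(RACK,2),rackR(RACK[2])),("can","pipette_can",np.array([.6956,.0158,0]),I),("dish","dish_stack",np.array([.4556,-.014,0]),I)):
        k=np.argwhere(render(ms,[(n,p,Rr)],2)>.5)
        print(c,n,k.min(0)[::-1],k.max(0)[::-1],[(np.round(d["rect"]).astype(int).tolist(),round(d["confidence"],2)) for d in robot.search_frame(N,c)][:2])
a=cv2.imread("pics/scene9.png")[80:320,140:440]; b=cv2.imread("pics/w5.png")[60:300,170:390]
cv2.imwrite("pics/end.png",cv2.resize(np.hstack([a,b]),None,fx=1.5,fy=1.5)); st(robot)
E
```

```text
open t 37.67 pos [0.5524 0.2407 0.1377] w 0.0851 gf 0.0 F [ 0.6  0.4 -0.3]
 t 38.98 pos [0.4807 0.2569 0.295 ] w 0.0851 gf 0.0 F [ 0.4 -0.3  0.4]
[([447, 403, 464, 420], 0.84), ([251, 156, 302, 218], 0.8)]
[250 155] [300 218]
scene cone [346 112] [371 177] [([206, 309, 239, 361], 0.97), ([150, 220, 242, 324], 0.41)]
scene squat [173 227] [209 283] [([173, 226, 209, 285], 0.84), ([304, 152, 411, 206], 0.45)]
scene tall [313 108] [342 185] [([316, 107, 340, 183], 0.58)]
scene middle [375 101] [400 169] [([374, 104, 402, 172], 0.67)]
scene can [294 163] [333 261] [([292, 169, 338, 259], 0.85), ([350, 112, 376, 176], 0.68)]
scene dish [222 148] [261 197] [([222, 151, 264, 198], 0.84)]
top cone [160 206] [201 242] [([372, 115, 400, 155], 0.89), ([160, 207, 199, 244], 0.6)]
top squat [368 166] [405 202] [([369, 166, 404, 205], 0.83)]
top tall [190 213] [232 255] [([186, 214, 234, 258], 0.95)]
top middle [122 199] [171 236] [([121, 198, 171, 237], 0.9)]
top can [259 131] [291 193] [([261, 131, 291, 191], 0.63), ([2, 12, 558, 420], 0.33)]
top dish [271 255] [310 295] [([272, 254, 317, 295], 0.69)]
 t 40.87 pos [0.3  0.45 0.4 ] w 0.0853 gf 0.0 F [ 0.2 -0.4  0.4]
```

View pics/end.png

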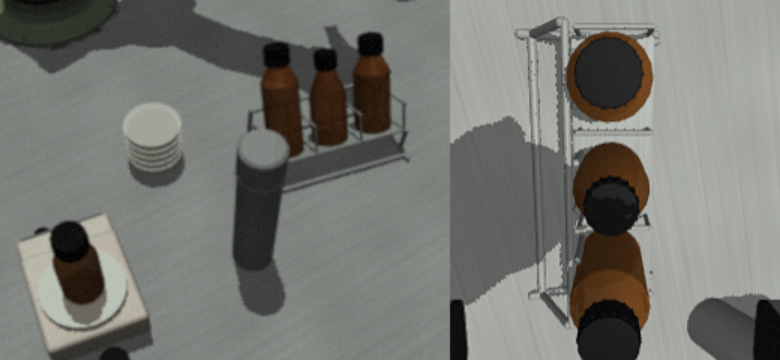

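The cone bottle sits in the middle bay (left picture, 327,100), parallel to its neighbours and matching the prediction. The squat bottle stands upright at the plate's centre (78,265), and nothing else has moved.

```bash
python3 -c "
from station import robot
print(robot.hand_in())"
```

```text
the job is handed in; nothing more can be done
None
```

I handed the job in at about 41 s: the cone bottle rests in the rack's middle bay, the squat bottle stands upright in the middle of the stirrer plate, and the final camera check showed nothing else had moved; the hand-in call did not return a verdict.

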